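Set out the beading station

ROBOT

A 6-joint arm with a two-finger parallel gripper is mounted at the origin on the work surface. World frame = base frame: x ahead of the robot, y to its left, z up, the work surface at z = 0. Lengths are in mm, angles in rad, forces in N, time in s.
With the tool pointing down it reaches from about 275 to 1000 mm from the base axis. Payload 8.4 kg.
Tool frame: the origin (TCP) lies between the finger pads; the fingertips stand 22 mm ahead of it and the grasp point (between the pads) lies 3 mm ahead of it; z points along the fingers, y is the line along which they close (so a half turn about z gives the same grasp; the last joint's range is limited). The gripper opens to 85 mm and grips with 20 to 120 N. Pads are 22 mm wide; open, the fingers measure 114 mm over their backs; the gripper's body (76 mm by 85 mm) begins 54 mm behind the grasp point. The pads swing forward as they close: fully open they stand 13 mm farther back than shut.
Start: joints at [1.281, 0.353, 1.633, -0, 1.155, -0.002], TCP at [177.401, 599.297, 253.281] pointing down, gripper open.
Joint ranges: [-2.63, 2.63], [-0.92, 2.1], [0.06, 2.66], [-1.3, 4.44], [0, 2.69], [-3.02, 3.02]. Speed limits (rad/s): [2.22, 2.22, 2.79, 3.14, 3.14, 3.14].

INTERFACE

Orientations are given as [roll, pitch, yaw] about the fixed x, y, z axes, in that order (R = Rz(yaw) Ry(pitch) Rx(roll)).
In Python, from rig import r, grab_frame gives the robot as it stands.
- The arm moves only by the shell command python3 -m inch 'ROWS' [FORCE]. ROWS is JSON, a list of rows, each a list of 7 numbers: the turn, a rotation vector about the tool's x, y, z as a fraction of full scale, then the shift along the tool's x, y, z as a fraction of full scale, then the closure, from 0 (fully open) to 1 (shut). In form: [[rx, ry, rz, dx, dy, dz, fingers], ...]. A call has 1 to 8 rows; each row shifts and turns the commanded pose from where the row before left it, along the tool's axes as they then stand; what a row does not reach is not made up. Full scale, the value 1, is 2.5 cm for a shift and pi rad for a turn. A row lasts 1/12 s, in which the tool goes at most 41.7 mm and 7.16 degrees, less where a joint would pass 70% of its speed; a pose out of reach is approached as far as the arm can. A call with a number of a shift or a turn outside -1 to 1 is refused whole. A call with a gripper value outside its range is refused whole. The fingers move at their own pace and stop on an object; FORCE is the grip in N (left out, the last holds). Time passes only in rows, so rows that do not move let the fingers close. It gives the time, the measured TCP pose, the force, the opening and the grip force at its end, in the units of the state.
- r.sense(): the state, without advancing time (a new reading comes with each control period).
- grab_frame(name): name is "scene" or "side" or "wrist"; returns a dict with "pixels" (400x640x3 uint8, red, green, blue), "z_map" (400x640 float32, mm along the optical axis (not along the pixel's ray), 0 where there is no reading), "vertical_fov" (degrees; the focal length in pixels is half the picture's height over the tangent of half this angle, whatever the lens; pixels are square), "cx", "cy" (the principal point, pixels), "cam_to_world" (4x4, takes a point from camera to world coordinates). Camera axes: x right, y down, z forward; pixel columns grow to the right and rows downward; lengths in mm; the calibration is good to about 2 mm. A picture is of the moment at which its call begins.
- r.sign_off(): hands the job in; it is judged then, once.
The state is a dict: "clock": time; "qpos": joint angles; "qvel": joint speeds; "joint_efforts": joint torques, N m; "eef_pos": TCP position; "tcp_rot": TCP orientation; "contact_force": force on the tool from outside, world axes, zero at the start; "wrist_torque": the same for the moment, N m; "opening": opening from 0.0 (shut) to 1.0 (fully open); "grasp_force": force on a finger pad.
Only numpy, scipy, OpenCV 4.12 (cv2) and the standard library are available. Lean on these libraries where they do the work, as an engineer would, in place of code of your own. Each camera call takes 0.05 s, during which the arm holds its last target. There are 200 camera calls.

TASK

Take the stack of containers apart from the top down, one piece at a time, leaving the rest of the stack standing in its place until its turn. Put each piece, before taking the next, into the shallow tray of its own shape and size, so that it lies flat on the tray's floor inside the rim: needle case, round tin, square box and long tin. Keep every piece right way up so that no lid opens, and leave the paint bottle and the brush pot where they are.

Things in the scene. Friction and masses are not known exactly. Their poses are not given: they have to be found in the camera images.
- needle_case: top of the stack: slim pale wooden needle case, a bar 64 x 20 mm and 18 mm high, about 30 g. Origin: centre of its underside; x along its length, z up. It lies across the middle of the round tin at almost any angle.
- round_tin: second from the top: round plain metal tin with a flat lid, diameter 44 mm, 24 mm high, about 70 g. Origin: centre of its underside; z up. It stands on the square box.
- square_box: third from the top: closed brown wooden box, 48 x 48 mm and 34 mm high, about 100 g. Origin: centre of its underside; x and y along its sides, z up. It stands on the middle of the long tin.
- long_tin: bottom of the stack: closed oblong grey-painted metal tin, 110 x 50 mm and 30 mm high, about 220 g, standing on the table. Origin: centre of its underside; x along its length, z up. All four pieces are rigid and closed, and simply stand on one another.
- needle_tray: small narrow oblong shallow wooden tray, for the needle case: inside 84 x 40 mm (10 mm play all round), 4 mm floor, rim 3 mm thick whose top is 8 mm above the table; fixed to the table. Origin: centre of its underside, on the table (z up), so the inner floor is at +4 mm. x along its length.
- round_tray: round shallow wooden tray, for the round tin: inside diameter 64 mm (10 mm play all round), 4 mm floor, rim 3 mm thick whose top is 8 mm above the table; fixed to the table. Origin: centre of its underside, on the table (z up), so the inner floor is at +4 mm. 
- square_tray: square shallow wooden tray, for the square box: inside 68 x 68 mm (10 mm play all round), 4 mm floor, rim 3 mm thick whose top is 8 mm above the table; fixed to the table. Origin: centre of its underside, on the table (z up), so the inner floor is at +4 mm. x and y along its sides.
- long_tray: large oblong shallow wooden tray, for the long tin: inside 130 x 70 mm (10 mm play all round), 4 mm floor, rim 3 mm thick whose top is 8 mm above the table; fixed to the table. Origin: centre of its underside, on the table (z up), so the inner floor is at +4 mm. x along its length.
- paint_bottle: bystander: red paint bottle with a white cap, diameter 42 mm, 78 mm high, standing loose on the table near the far right corner of the work. Origin: centre of its underside. To be left alone.
- brush_pot: bystander: terracotta pot, diameter up to 80 mm, 85 mm high, with brushes standing up to about 190 mm, loose on the table to the left of the work. Origin: centre of its underside. To be left alone.

How it is judged:
By the outcome, as a careful person would: the job done as asked, in the order asked, and still so for the second after the job is handed in, with the robot touching nothing.
It also fails if it takes over 125 s, if anything falls off the work surface, if the arm or the gripper's body presses on something with over 40 N, if the wrist force passes 120 N, or if a joint passes its speed limit or range.

## Working session

There is one attempt and no reset: what is moved stays moved. The work goes in short steps, Python scripts to look and compute and a shell command to move; the robot and the scene stay as the last step left them, time stands still between calls to the robot, and variables do not carry over. Pictures are saved under pics/ and viewed, at most 14 in all, crops included, and the job is handed in when it is done.

```bash
ls; mkdir -p pics
cat > h.py <<'E'
import numpy as np, cv2
from rig import r, grab_frame
def save(f,n): cv2.imwrite(f'pics/{n}.png',f['pixels'][:,:,::-1])
def pts(f):
    h,w=f['z_map'].shape; F=h/2/np.tan(np.radians(f['vertical_fov'])/2)
    v,u=np.mgrid[:h,:w]; z=f['z_map']
    P=np.stack([(u-f['cx'])/F*z,(v-f['cy'])/F*z,z,np.ones_like(z)],-1)@np.array(f['cam_to_world']).T
    P=P[...,:3]; P[z==0]=np.nan
    return P
E
python3 - <<'E'
from h import *
for n in ('scene','side','wrist'):
    f=grab_frame(n); save(f,n+'0'); np.savez(f'/tmp/{n}0.npz',**f); print(n,f['vertical_fov'],np.round(f['cam_to_world'],2).tolist())
print(r.sense())
E
```

```text
pics
scene 44.8701688936329 [[0.12, 0.82, -0.56, 1377.99], [0.99, -0.09, 0.08, -47.76], [0.01, -0.56, -0.83, 1349.3], [0.0, 0.0, 0.0, 1.0]]
side 45.60899050405326 [[0.99, -0.05, 0.09, 415.55], [-0.1, -0.66, 0.74, -905.37], [0.02, -0.75, -0.67, 950.11], [0.0, 0.0, 0.0, 1.0]]
wrist 62.15559564066524 [[0.28, 0.92, 0.27, 109.45], [0.96, -0.27, -0.08, 618.81], [-0.0, 0.28, -0.96, 373.23], [0.0, 0.0, 0.0, 1.0]]
{'clock': 0.15, 'qpos': array([ 1.28060275e+00,  3.53528726e-01,  1.63394540e+00, -4.52793724e-05,
        1.15522594e+00, -2.35945497e-03]), 'qvel': array([-3.66828308e-05, -2.18733096e-03, -2.41950316e-03,  1.04228522e-04,
       -1.70470492e-03,  2.05589164e-04]), 'joint_efforts': array([ 2.47539811e-04, -6.05631852e+01, -3.42339563e+01,  1.02241231e-04,
        6.22213600e-03, -1.82935003e-05]), 'eef_pos': array([177.31354091, 598.9651334 , 252.71702149]), 'tcp_rot': array([-3.14048515e+00,  3.87922008e-05,  2.85377686e+00]), 'contact_force': array([ 0.53209995, -0.02000581,  0.19704723]), 'wrist_torque': array([0.05566083, 0.04836781, 0.05207089]), 'grasp_force': 0.0, 'opening': 1.0045828819382023}
```

View pics/scene0.png

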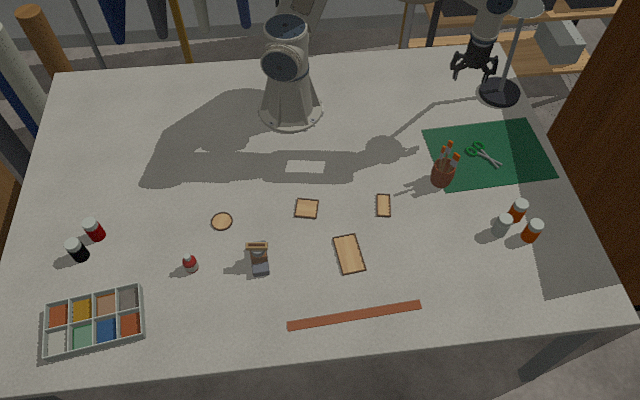

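View pics/side0.png

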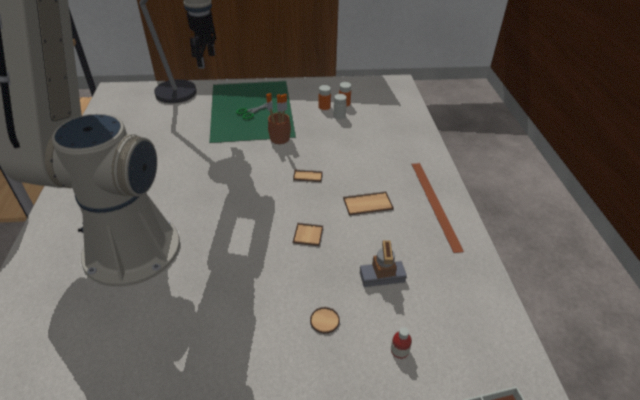

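The scene view shows the stack at (258,258), and the round tray at (221,221), square at (306,209), needle at (383,205) and long at (349,254). The bottle is at (190,262) and the pot at (443,173). The side view shows the same objects, with the stack at (384,265).

```bash
cat > m.py <<'E'
from h import *
for n in ('scene','side'):
    f=dict(np.load(f'/tmp/{n}0.npz')); P=pts(f); hsv=cv2.cvtColor(f['pixels'],cv2.COLOR_RGB2HSV)
    m=((hsv[...,0]>5)&(hsv[...,0]<25)&(hsv[...,1]>70)&(hsv[...,2]>100)).astype('uint8')
    k,l,s,c=cv2.connectedComponentsWithStats(m)
    for i in range(1,k):
        if s[i,4]<50: continue
        Q=P[l==i]; Q=Q[~np.isnan(Q[:,0])]
        if not len(Q) or abs(np.median(Q[:,1]))>450: continue
        rc=cv2.minAreaRect(Q[:,:2].astype('float32'))
        print(n,np.round(c[i]),s[i,4],'z',np.round(np.median(Q[:,2]),1),'rect',np.round(rc[0],1),np.round(rc[1],1),round(rc[2],1))
    # stack layers
    d=np.nan_to_num(P)
    reg=(d[...,0]>500)&(d[...,0]<760)&(abs(d[...,1]+60)<110)&(d[...,2]>8)
    print('stack z hist',np.histogram(d[reg][:,2],bins=range(8,124,4)))
    for lo,hi in((100,112),(83,94),(60,72),(26,36)):
        q=d[reg&(d[...,2]>lo)&(d[...,2]<hi)]
        if len(q)>5: rc=cv2.minAreaRect(q[:,:2].astype('float32'));print(lo,len(q),np.round(rc[0],1),np.round(rc[1],1),round(rc[2],1))
E
python3 m.py
```

```text
scene [383. 205.] 246 z 3.9 rect [487.2 274.5] [45.6 87.5] 81.2
scene [306. 208.] 335 z 3.8 rect [470.4  15.3] [70.9 72.8] 75.2
scene [221. 221.] 243 z 4.0 rect [ 489.8 -267.6] [61.5 62.1] 40.1
scene [349. 254.] 804 z 3.8 rect [658.5 131.7] [135.3  74.5] 6.5
scene [257. 245.] 88 z 105.8 rect [ 652.8 -148.2] [61.2 21.5] 86.0
scene [353. 315.] 1338 z 1.5 rect [860.  118.9] [ 33.9 400.8] 3.4
stack z hist (array([36,  6, 15, 21, 50, 82, 37, 16,  9,  9, 11,  7, 16, 26, 20, 12,  8,
        9, 10, 30, 17, 14, 15, 40, 61, 17,  0,  0]), array([  8,  12,  16,  20,  24,  28,  32,  36,  40,  44,  48,  52,  56,
        60,  64,  68,  72,  76,  80,  84,  88,  92,  96, 100, 104, 108,
       112, 116, 120]))
100 118 [ 653.6 -144.5] [53.3 23.5] 83.1
83 56 [ 653.7 -147.6] [39.8 42.9] 35.6
60 58 [ 663.3 -148. ] [23.5 45.8] 7.0
26 155 [ 650.1 -144.8] [ 45.4 111.6] 89.0
side [438. 209.] 897 z 1.6 rect [860.  120.4] [ 33.4 403. ] 3.8
side [308. 175.] 220 z 4.6 rect [488.6 274.4] [51.1 87.6] 77.6
side [368. 203.] 688 z 3.9 rect [657.6 131.3] [134.5  79.6] 6.7
side [308. 234.] 446 z 3.9 rect [471.1  15.5] [72.7 71.1] 78.8
side [387. 251.] 107 z 105.4 rect [ 652.3 -149.2] [62.  19.6] 83.3
side [324. 320.] 507 z 3.6 rect [ 491.8 -266.8] [65.7 63.3] 85.9
stack z hist (array([ 34,  13,  12,  18,  88, 206,  44,  10,  12,  11,   8,  12,  15,
        55,  43,  19,  14,   8,  14,  47,  34,   5,   2,  29, 104,   8,
         0,   0]), array([  8,  12,  16,  20,  24,  28,  32,  36,  40,  44,  48,  52,  56,
        60,  64,  68,  72,  76,  80,  84,  88,  92,  96, 100, 104, 108,
       112, 116, 120]))
100 141 [ 653.2 -143.2] [55.8 20. ] 84.1
83 87 [ 650.3 -147.3] [39.8 43.6] 57.3
60 117 [ 650.  -148.5] [51.  42.8] 1.1
26 318 [ 649.6 -146.2] [110.1  48.3] 2.4
```

```bash
cat > go.py <<'E'
# usage: go.py x y z yaw_deg -> remaining turn / shift in full-scale units (shift expressed in tool axes AFTER the turn)
import sys; from h import *
s=r.sense(); x,y,z,yw=map(float,sys.argv[1:5]); a=s['tcp_rot'][2]
d=(np.radians(yw)-a+np.pi)%(2*np.pi)-np.pi
if len(sys.argv)<6: d=(d+np.pi/2)%np.pi-np.pi/2
t=a+d; v=np.array([x,y,z])-s['eef_pos']
for n,b in(('now',a),('after',t)):
    X=[np.cos(b),np.sin(b)]; Y=[np.sin(b),-np.cos(b)]
    print(n,'yaw',round(np.degrees(b),2),'shift fs',np.round([v[:2]@X/25,v[:2]@Y/25,-v[2]/25],3))
print('rz fs',round(-d/np.pi,4),'pos',np.round(s['eef_pos'],1),'rot',np.round(s['tcp_rot'],3),'q',np.round(s['qpos'],2),'clock',round(s['clock'],2),'open',round(s['opening'],3),'grip',round(s['grasp_force'],1),'F',np.round(s['contact_force'],1))
E
python3 go.py 652.5 -148.7 200 84.5
python3 -m inch '[[0,0,0.039,0,0,0,0],[0,0,0.039,0,0,0,0],[0,0,0.039,0,0,0,0],[0,0,0.039,0,0,0,0],[0,0,0.039,0,0,0,0],[0,0,0.039,0,0,0,0],[0,0,0.039,0,0,0,0],[0,0,0.039,0,0,0,0]]'
python3 -m inch '[[0,0,0.039,0,0,0,0],[0,0,0.039,0,0,0,0],[0,0,0.039,0,0,0,0],[0,0,0.01,0,0,0,0],[0,0,0,0,0,0,0]]'
python3 go.py 652.5 -148.7 200 84.5
```

```text
now yaw 163.51 shift fs [-26.715 -23.281   2.109]
after yaw 84.5 shift fs [-27.947  21.786   2.109]
rz fs 0.4389 pos [177.3 599.  252.7] rot [-3.14   0.     2.854] q [ 1.28  0.35  1.63 -0.    1.16 -0.  ] clock 0.15 open 1.005 grip 0.0 F [ 0.5 -0.   0.2]
clock: 0.82
eef_pos: [177.3, 599.1, 253.0]
tcp_rot: [-3.141, 0.001, 1.868]
contact_force: [-0.1, 0.2, -0.3]
opening: 0.996
grasp_force: 0.0
clock: 1.23
eef_pos: [177.3, 599.1, 253.0]
tcp_rot: [-3.141, 0.001, 1.473]
contact_force: [0.2, -1.0, -0.1]
opening: 1.001
grasp_force: 0.0
now yaw 84.41 shift fs [-27.917  21.833   2.119]
after yaw 84.5 shift fs [-27.953  21.787   2.119]
rz fs -0.0005 pos [177.3 599.1 253. ] rot [-3.141e+00  1.000e-03  1.473e+00] q [1.28 0.35 1.63 0.   1.16 1.38] clock 1.23 open 1.001 grip 0.0 F [ 0.2 -1.  -0.1]
```

```bash
python3 -m inch '[[0,0,0,-1,0.78,0,0],[0,0,0,-1,0.78,0,0],[0,0,0,-1,0.78,0,0],[0,0,0,-1,0.78,0,0],[0,0,0,-1,0.78,0,0],[0,0,0,-1,0.78,0,0],[0,0,0,-1,0.78,0,0],[0,0,0,-1,0.78,0,0]]' >/dev/null
python3 -m inch '[[0,0,0,-1,0.78,0,0],[0,0,0,-1,0.78,0,0],[0,0,0,-1,0.78,0,0],[0,0,0,-1,0.78,0,0],[0,0,0,-1,0.78,0,0],[0,0,0,-1,0.78,0,0],[0,0,0,-1,0.78,0,0],[0,0,0,-1,0.78,0,0]]' >/dev/null
python3 -m inch '[[0,0,0,-1,0.78,0,0],[0,0,0,-1,0.78,0,0],[0,0,0,-1,0.78,0,0],[0,0,0,-1,0.78,0,0],[0,0,0,-1,0.78,0,0],[0,0,0,-1,0.78,0,0],[0,0,0,-1,0.78,0,0],[0,0,0,-0.9,0.7,0,0]]' 
python3 -m inch '[[0,0,0,-1,0.78,0,0],[0,0,0,-1,0.78,0,0],[0,0,0,-1,0.78,0,0],[0,0,0,-0.6,0.4,0,0],[0,0,0,-0.3,0.2,0,0],[0,0,0,0,0,0,0],[0,0,0,0,0,0,0]]'
python3 go.py 652.5 -148.7 200 84.5
python3 - <<'E'
from h import *
f=grab_frame('wrist'); save(f,'w1'); np.savez('/tmp/w1.npz',**f)
E
```

```text
clock: 3.23
eef_pos: [584.6, -42.0, 253.1]
tcp_rot: [-3.142, 0.0, 1.476]
contact_force: [0.6, 0.9, -0.1]
opening: 0.998
grasp_force: 0.0
clock: 3.82
eef_pos: [647.1, -143.8, 252.8]
tcp_rot: [-3.14, -0.001, 1.475]
contact_force: [-0.5, -0.4, -0.5]
opening: 1.001
grasp_force: 0.0
now yaw 84.5 shift fs [-0.173  0.233  2.114]
after yaw 84.5 shift fs [-0.173  0.233  2.114]
rz fs 0.0 pos [ 647.1 -143.8  252.8] rot [-3.140e+00 -1.000e-03  1.475e+00] q [-0.22  0.41  1.55  0.    1.18 -0.13] clock 3.82 open 1.001 grip 0.0 F [-0.5 -0.4 -0.5]
```

View pics/w1.png

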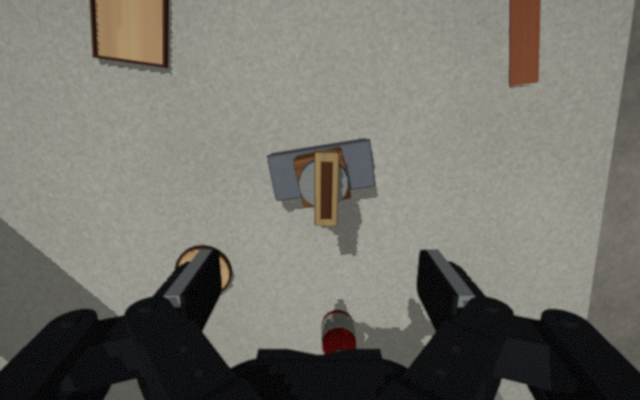

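The wrist view shows the case at (326,188) on top of the round tin, box and long tin. The case looks parallel to the pads, and the bottle top is at (338,330). I'll measure the pieces from this close view.

```bash
cat > st.py <<'E'
import sys; from h import *
f=grab_frame('wrist') if len(sys.argv)<2 else dict(np.load(sys.argv[1])); d=np.nan_to_num(pts(f))
reg=(abs(d[...,0]-652)<80)&(abs(d[...,1]+148)<70)&(d[...,2]>8)
for nm,z in(('case',106),('rtin',88),('box',64),('ltin',30)):
    m=reg&(abs(d[...,2]-z)<5); q=d[m]
    if len(q)>40:
        rc=cv2.minAreaRect(q[:,:2].astype('float32')); ce,_r=cv2.minEnclosingCircle(q[:,:2].astype('float32'))
        print(nm,len(q),'z',round(np.median(q[:,2]),1),np.round(rc[0],1),np.round(rc[1],1),round(rc[2],1),'circ',np.round(ce,1),round(_r,1))
E
python3 st.py /tmp/w1.npz
python3 - <<'E'
from h import *
f=dict(np.load('/tmp/side0.npz'));d=np.nan_to_num(pts(f))
for nm,x,y in(('bottle',640,-290),('pot',450,380)):
    m=(abs(d[...,0]-x)<90)&(abs(d[...,1]-y)<70)&(d[...,2]>25); q=d[m];print(nm,len(q),np.round(q.min(0)),np.round(q.max(0)))
E
```

```text
case 1783 z 105.9 [ 652.9 -147.8] [63.7 20.2] 84.2 circ [ 653.  -147.7] 32.9
rtin 740 z 87.8 [ 650.8 -140.3] [49.5 43. ] 88.7 circ [ 651.3 -141. ] 27.2
box 417 z 63.6 [ 649.8 -148.5] [47.9 48.1] 6.4 circ [ 649.8 -148.6] 32.8
ltin 2604 z 29.8 [ 649.4 -147.9] [110.1  50.3] 3.5 circ [ 649.2 -147.7] 58.9
bottle 114 [ 629. -360.   28.] [ 670. -338.   80.]
pot 2 [407. 449.  48.] [411. 449.  56.]
```

```bash
python3 -m inch '[[0,0,0,-0.137,0.246,0,0],[0,0,0,0,0,0.8,0],[0,0,0,0,0,1,0],[0,0,0,0,0,1,0],[0,0,0,0,0,1,0],[0,0,0,0,0,0.7,0],[0,0,0,0,0,0,0],[0,0,0,0,0,0,0]]' 30
python3 go.py 652.9 -147.8 116 84.2
```

```text
clock: 4.53
eef_pos: [653.1, -147.5, 140.4]
tcp_rot: [-3.14, -0.0, 1.476]
contact_force: [1.4, -1.1, -0.1]
opening: 1.0
grasp_force: 0.0
now yaw 84.55 shift fs [-0.014 -0.007  0.977]
after yaw 84.2 shift fs [-0.014 -0.006  0.977]
rz fs 0.002 pos [ 653.1 -147.5  140.4] rot [-3.14  -0.     1.476] q [-0.22  0.54  1.62  0.    0.99 -0.13] clock 4.53 open 1.0 grip 0.0 F [ 1.4 -1.1 -0.1]
```

```bash
python3 -m inch '[[0,0,0,0,0,0.5,0],[0,0,0,0,0,0.477,0],[0,0,0,0,0,0,0],[0,0,0,0,0,0,0.5],[0,0,0,0,0,0,0.6],[0,0,0,0,0,0,0.7],[0,0,0,0,0,0,0.8],[0,0,0,0,0,0,1]]' 30
python3 -m inch '[[0,0,0,0,0,0,1],[0,0,0,0,0,0,1],[0,0,0,0,0,0,1],[0,0,0,0,0,0,1]]' 30
python3 go.py 652.9 -147.8 116 84.2
```

```text
clock: 5.2
eef_pos: [653.7, -148.4, 116.8]
tcp_rot: [3.141, 0.0, 1.475]
contact_force: [0.7, -0.9, -0.6]
opening: 0.302
grasp_force: 0.0
clock: 5.53
eef_pos: [653.8, -148.4, 116.9]
tcp_rot: [3.141, 0.0, 1.475]
contact_force: [-0.7, -0.5, 5.5]
opening: 0.225
grasp_force: 30.9
now yaw 84.49 shift fs [ 0.021 -0.039  0.035]
after yaw 84.2 shift fs [ 0.021 -0.039  0.035]
rz fs 0.0016 pos [ 653.8 -148.4  116.9] rot [3.141 0.    1.475] q [-0.23  0.56  1.63 -0.    0.94 -0.13] clock 5.53 open 0.225 grip 30.9 F [-0.7 -0.5  5.5]
```

```bash
python3 -m inch '[[0,0,0,0,0,-0.2,1],[0,0,0,0,0,-0.4,1],[0,0,0,0,0,-0.8,1],[0,0,0,0,0,-1,1],[0,0,0,0,0,-1,1],[0,0,0,0,0,-0.6,1],[0,0,0,0,0,0,1],[0,0,0,0,0,0,1]]' 30
python3 go.py 488 274.5 200 169.5
python3 st.py
python3 - <<'E'
from h import *
f=dict(np.load('/tmp/scene0.npz'));d=np.nan_to_num(pts(f))
q=d[155:187,433:456].reshape(-1,3); print(np.round(q[q[:,2]>30].min(0)),np.round(q[q[:,2]>30].max(0)))
E
```

```text
clock: 6.2
eef_pos: [653.9, -148.4, 217.6]
tcp_rot: [3.14, 0.0, 1.475]
contact_force: [0.6, -0.0, 0.1]
opening: 0.228
grasp_force: 30.3
now yaw 84.49 shift fs [16.2   -8.228  0.704]
after yaw 169.5 shift fs [ 9.607 15.422  0.704]
rz fs -0.4723 pos [ 653.9 -148.4  217.6] rot [3.14  0.    1.475] q [-0.23  0.45  1.56 -0.    1.12 -0.13] clock 6.2 open 0.228 grip 30.3 F [ 0.6 -0.   0.1]
rtin 1117 z 87.8 [ 648.8 -139.7] [43.2 29.2] 15.1 circ [ 650.5 -146.5] 22.0
box 576 z 63.6 [ 649.9 -148. ] [47.9 47.1] 6.5 circ [ 649.8 -148.4] 32.6
ltin 3171 z 29.8 [ 649.3 -147.8] [110.2  50.1] 3.5 circ [ 649.4 -147.3] 58.9
[364. 451.  30.] [445. 529. 159.]
```

```bash
python3 -m inch '[[0,0,0,0.5,-0.25,0,1],[0,0,0,1,-0.51,0,1],[0,0,0,1,-0.51,0,1],[0,0,0,1,-0.51,0,1],[0,0,0,1,-0.51,0,1],[0,0,0,1,-0.51,0,1],[0,0,0,1,-0.51,0,1],[0,0,0,1,-0.51,0,1]]' >/dev/null
python3 -m inch '[[0,0,0,1,-0.51,0,1],[0,0,0,1,-0.51,0,1],[0,0,0,1,-0.51,0,1],[0,0,0,1,-0.51,0,1],[0,0,0,1,-0.51,0,1],[0,0,0,1,-0.51,0,1],[0,0,0,1,-0.51,0,1],[0,0,0,1,-0.51,0,1]]' >/dev/null
python3 -m inch '[[0,0,0,0.5,-0.25,0,1],[0,0,-0.039,0,0,0,1],[0,0,-0.039,0,0,0,1],[0,0,-0.039,0,0,0,1],[0,0,-0.039,0,0,0,1],[0,0,-0.039,0,0,0,1],[0,0,-0.039,0,0,0,1],[0,0,-0.039,0,0,0,1]]' >/dev/null
python3 -m inch '[[0,0,-0.039,0,0,0,1],[0,0,-0.039,0,0,0,1],[0,0,-0.039,0,0,0,1],[0,0,-0.039,0,0,0,1],[0,0,-0.039,0,0,0,1],[0,0,-0.004,0,0,0,1],[0,0,0,0,0,0,1]]' 
python3 go.py 488 274.5 34 169.5
python3 - <<'E'
from h import *
f=grab_frame('wrist'); save(f,'w2'); np.savez('/tmp/w2.npz',**f)
E
```

```text
clock: 8.83
eef_pos: [488.4, 269.1, 215.6]
tcp_rot: [-3.141, -0.001, 2.955]
contact_force: [0.5, 0.4, -0.6]
opening: 0.227
grasp_force: 30.3
now yaw 169.3 shift fs [0.057 0.209 7.263]
after yaw 169.5 shift fs [0.057 0.209 7.263]
rz fs -0.0011 pos [488.4 269.1 215.6] rot [-3.141e+00 -1.000e-03  2.955e+00] q [ 0.5   0.29  1.81 -0.    1.04 -0.88] clock 8.83 open 0.227 grip 30.3 F [ 0.5  0.4 -0.6]
```

View pics/w2.png

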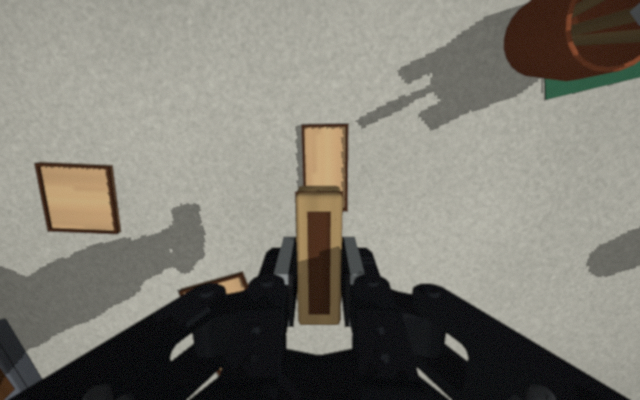

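The wrist view shows the case held at (320,255), parallel to the needle tray at (325,165). Next I lower it.

```bash
python3 -m inch '[[0,0,0,0.057,0.209,0,1],[0,0,0,0,0,0.7,1],[0,0,0,0,0,1,1],[0,0,0,0,0,1,1],[0,0,0,0,0,1,1],[0,0,0,0,0,1,1],[0,0,0,0,0,1,1],[0,0,0,0,0,0.6,1]]' 30
python3 -m inch '[[0,0,0,0,0,0.3,1],[0,0,0,0,0,0,1],[0,0,0,0,0,0,1]]' 
python3 go.py 488 274.5 34 169.5
```

```text
clock: 9.55
eef_pos: [487.5, 274.6, 56.4]
tcp_rot: [-3.14, -0.002, 2.955]
contact_force: [-0.6, -0.1, -0.7]
opening: 0.232
grasp_force: 30.3
clock: 9.8
eef_pos: [488.8, 275.1, 51.6]
tcp_rot: [-3.142, -0.0, 2.957]
contact_force: [-0.3, -0.2, 1.0]
opening: 0.222
grasp_force: 30.3
now yaw 169.4 shift fs [ 0.026 -0.029  0.703]
after yaw 169.5 shift fs [ 0.026 -0.029  0.703]
rz fs -0.0006 pos [488.8 275.1  51.6] rot [-3.142 -0.     2.957] q [ 0.51  0.52  1.91  0.    0.71 -0.88] clock 9.8 open 0.222 grip 30.3 F [-0.3 -0.2  1. ]
```

```bash
python3 -m inch '[[0,0,0,0,0,0.3,1],[0,0,0,0,0,0.25,1],[0,0,0,0,0,0.13,1],[0,0,0,0,0,0,1],[0,0,0,0,0,0,1]]' 
python3 -m inch '[[0,0,0,0,0,0,0.7],[0,0,0,0,0,0,0.65],[0,0,0,0,0,0,0.6],[0,0,0,0,0,0,0.5],[0,0,0,0,0,0,0.5],[0,0,0,0,0,-0.3,0.5],[0,0,0,0,0,-1,0.5],[0,0,0,0,0,-1,0.5]]' 
python3 -m inch '[[0,0,0,0,0,-1,0],[0,0,0,0,0,-1,0],[0,0,0,0,0,-1,0],[0,0,0,0,0,-1,0],[0,0,0,0,0,-0.7,0],[0,0,0,0,0,0,0],[0,0,0,0,0,0,0]]' 
python3 go.py 650.5 -146.5 200 96.5
python3 - <<'E'
from h import *
f=grab_frame('wrist'); save(f,'w3'); np.savez('/tmp/w3.npz',**f)
d=np.nan_to_num(pts(f)); reg=(abs(d[...,0]-488)<60)&(abs(d[...,1]-274)<60)
for lo,hi in((18,27),(2,12)):
    m=reg&(d[...,2]>lo)&(d[...,2]<hi); 
    q=d[m]; rc=cv2.minAreaRect(q[:,:2].astype('float32')); print(len(q),np.median(q[:,2]),q[:,2].std(),rc)
E
```

```text
clock: 10.22
eef_pos: [488.6, 274.8, 34.3]
tcp_rot: [-3.142, -0.0, 2.957]
contact_force: [0.2, -0.3, 0.6]
opening: 0.228
grasp_force: 30.3
clock: 10.88
eef_pos: [487.8, 274.4, 92.0]
tcp_rot: [-3.14, -0.002, 2.957]
contact_force: [0.8, 1.3, 0.2]
opening: 0.499
grasp_force: 0.0
clock: 11.47
eef_pos: [489.0, 275.1, 210.7]
tcp_rot: [3.14, 0.002, 2.957]
contact_force: [-0.7, -0.3, -0.2]
opening: 1.003
grasp_force: 0.0
now yaw 169.45 shift fs [ -9.436 -15.395   0.426]
after yaw 96.5 shift fs [-17.485   4.508   0.426]
rz fs 0.4053 pos [489.  275.1 210.7] rot [3.140e+00 2.000e-03 2.957e+00] q [ 0.51  0.3   1.81 -0.    1.03 -0.88] clock 11.47 open 1.003 grip 0.0 F [-0.7 -0.3 -0.2]
1384 21.95071872328191 0.9066594932093519 ((487.8848876953125, 274.0139465332031), (20.01717758178711, 63.900428771972656), 79.79988098144531)
2726 4.397198196057019 1.9587211437600296 ((488.2472839355469, 277.1265869140625), (113.88084411621094, 115.4514389038086), 88.71550750732422)
```

View pics/w3.png

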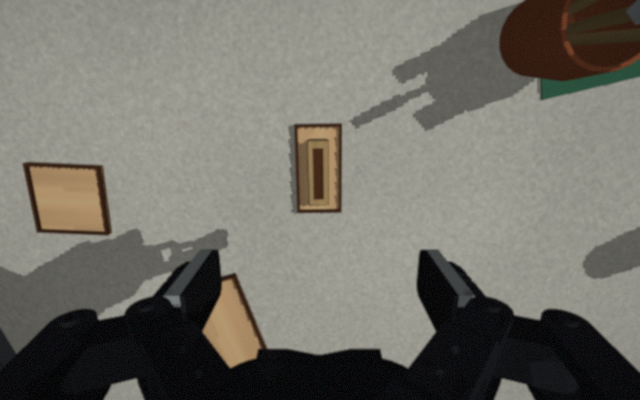

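The wrist view shows the needle case at (318,172), flat inside its tray with its top at 22 mm. Now the round tin.

```bash
python3 -m inch '[[0,0,0,-0.3,-0.5,0,0],[0,0,0,-0.59,-0.962,0,0],[0,0,0,-0.59,-0.962,0,0],[0,0,0,-0.59,-0.962,0,0],[0,0,0,-0.59,-0.962,0,0],[0,0,0,-0.59,-0.962,0,0],[0,0,0,-0.59,-0.962,0,0],[0,0,0,-0.59,-0.962,0,0]]' >/dev/null
python3 -m inch '[[0,0,0,-0.59,-0.962,0,0],[0,0,0,-0.59,-0.962,0,0],[0,0,0,-0.59,-0.962,0,0],[0,0,0,-0.59,-0.962,0,0],[0,0,0,-0.59,-0.962,0,0],[0,0,0,-0.59,-0.962,0,0],[0,0,0,-0.59,-0.962,0,0],[0,0,0,-0.59,-0.962,0,0]]' >/dev/null
python3 -m inch '[[0,0,0,-0.29,-0.46,0,0],[0,0,0,0,0,0,0],[0,0,0,0,0,0,0]]' 
python3 st.py; python3 go.py 650.5 -146.5 89 169.5
```

```text
clock: 13.1
eef_pos: [649.4, -146.6, 207.9]
tcp_rot: [3.141, -0.003, 2.956]
contact_force: [-0.7, 0.4, 0.2]
opening: 1.001
grasp_force: 0.0
rtin 2489 z 87.9 [ 650.3 -147.3] [42.9 43. ] 0.8 circ [ 650.4 -147.2] 21.9
box 817 z 63.8 [ 649.4 -149.3] [48.  48.1] 6.4 circ [ 649.6 -149.3] 33.0
ltin 2757 z 29.8 [ 649.2 -148.5] [109.9  50. ] 3.8 circ [ 648.9 -147.6] 59.0
now yaw 169.43 shift fs [-0.052 -0.018  4.767]
after yaw 169.5 shift fs [-0.052 -0.018  4.767]
rz fs -0.0004 pos [ 649.3 -145.8  208.2] rot [ 3.141e+00 -2.000e-03  2.957e+00] q [-0.22  0.46  1.58  0.    1.11 -1.61] clock 13.15 open 0.997 grip 0.0 F [-0.8  0.4  0.7]
```

```bash
python3 -m inch '[[0,0,0,-0.05,-0.035,0.4,0],[0,0,0,0,0,0.9,0],[0,0,0,0,0,1,0],[0,0,0,0,0,1,0],[0,0,0,0,0,0.7,0],[0,0,0,0,0,0.3,0],[0,0,0,0,0,0,0],[0,0,0,0,0,0,0]]' 40
python3 go.py 650.4 -147 89 169.5
```

```text
clock: 13.82
eef_pos: [651.3, -147.0, 101.9]
tcp_rot: [3.142, -0.0, 2.958]
contact_force: [0.0, -0.3, 0.4]
opening: 1.003
grasp_force: 0.0
now yaw 169.5 shift fs [ 0.035 -0.005  0.517]
after yaw 169.5 shift fs [ 0.035 -0.005  0.517]
rz fs -0.0 pos [ 651.3 -147.   101.9] rot [ 3.142 -0.     2.958] q [-0.22  0.58  1.65  0.    0.92 -1.61] clock 13.82 open 1.003 grip 0.0 F [ 0.  -0.3  0.4]
```

```bash
python3 -m inch '[[0,0,0,0,0,0.3,0],[0,0,0,0,0,0.2,0],[0,0,0,0,0,0,0.2],[0,0,0,0,0,0,0.3],[0,0,0,0,0,0,0.4],[0,0,0,0,0,0,0.45],[0,0,0,0,0,0,0.5],[0,0,0,0,0,0,0.6]]' 40
python3 -m inch '[[0,0,0,0,0,0,0.8],[0,0,0,0,0,0,1],[0,0,0,0,0,0,1],[0,0,0,0,0,0,1]]' 40
python3 go.py 490.8 -267.2 200 169.5
python3 - <<'E'
from h import *
f=grab_frame('side'); cv2.imwrite('pics/s4.png',cv2.resize(f['pixels'][200:330,300:480,::-1],None,fx=4,fy=4))
E
```

```text
clock: 14.48
eef_pos: [651.5, -147.8, 90.0]
tcp_rot: [-3.142, 0.001, 2.957]
contact_force: [-1.7, 0.7, 4.4]
opening: 0.499
grasp_force: 40.1
clock: 14.82
eef_pos: [651.5, -147.8, 90.0]
tcp_rot: [-3.142, 0.001, 2.957]
contact_force: [-1.2, 0.6, 6.4]
opening: 0.498
grasp_force: 40.1
now yaw 169.45 shift fs [ 5.445 -5.873 -4.399]
after yaw 169.5 shift fs [ 5.451 -5.868 -4.399]
rz fs -0.0003 pos [ 651.5 -147.8   90. ] rot [-3.142e+00  1.000e-03  2.957e+00] q [-0.23  0.59  1.65  0.    0.9  -1.61] clock 14.82 open 0.498 grip 40.1 F [-1.2  0.6  6.4]
```

View pics/s4.png

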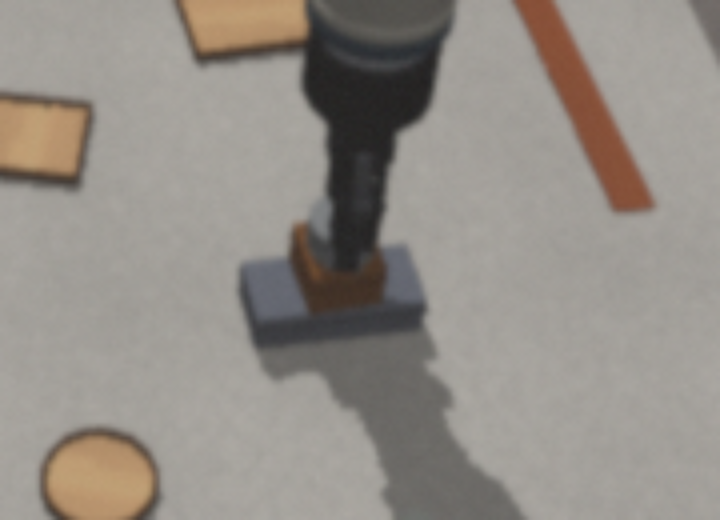

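The side crop shows the pads gripping the round tin at (345,240), with the box and long tin undisturbed below. Lifting it and moving over.

```bash
python3 -m inch '[[0,0,0,0,0,-0.2,1],[0,0,0,0,0,-0.4,1],[0,0,0,0,0,-0.8,1],[0,0,0,0,0,-1,1],[0,0,0,0,0,-1,1],[0,0,0,0,0,-0.2,1],[0,0,0,0,0,0,1],[0,0,0,0,0,0,1]]' 40
python3 -m inch '[[0,0,0,0.5,-0.54,0,1],[0,0,0,0.9,-0.97,0,1],[0,0,0,0.9,-0.97,0,1],[0,0,0,0.9,-0.97,0,1],[0,0,0,0.9,-0.97,0,1],[0,0,0,0.9,-0.97,0,1],[0,0,0,0.45,-0.48,0,1],[0,0,0,0,0,0,1]]' 
python3 -m inch '[[0,0,0,0,0,0,1]]' >/dev/null
python3 go.py 490.8 -267.2 30.7 169.5
python3 - <<'E'
from h import *
f=grab_frame('wrist'); save(f,'w5')
E
```

```text
clock: 15.53
eef_pos: [651.1, -147.7, 179.3]
tcp_rot: [-3.142, 0.0, 2.957]
contact_force: [-0.2, 0.9, -1.4]
opening: 0.5
grasp_force: 40.7
clock: 16.2
eef_pos: [486.7, -268.1, 177.6]
tcp_rot: [3.141, -0.004, 2.955]
contact_force: [0.4, -0.9, -0.9]
opening: 0.501
grasp_force: 40.7
now yaw 169.34 shift fs [-0.056  0.008  5.9  ]
after yaw 169.5 shift fs [-0.056  0.008  5.9  ]
rz fs -0.0009 pos [ 489.4 -267.1  178.2] rot [ 3.141e+00 -2.000e-03  2.956e+00] q [-0.5   0.34  1.85  0.    0.96 -1.89] clock 16.28 open 0.501 grip 40.7 F [ 1.3  0.7 -1.2]
```

```bash
python3 -m inch '[[0,0,0,-0.05,0,0.4,1],[0,0,0,0,0,0.9,1],[0,0,0,0,0,1,1],[0,0,0,0,0,1,1],[0,0,0,0,0,1,1],[0,0,0,0,0,0.6,1],[0,0,0,0,0,0.3,1],[0,0,0,0,0,0,1]]' 40
python3 -m inch '[[0,0,0,0,0,0,1]]' >/dev/null
python3 go.py 490.8 -267.2 30.7 169.5
```

```text
clock: 17.0
eef_pos: [491.1, -265.9, 46.9]
tcp_rot: [3.14, -0.003, 2.959]
contact_force: [0.1, 0.0, -0.8]
opening: 0.495
grasp_force: 40.8
now yaw 169.5 shift fs [ 0.049 -0.025  0.732]
after yaw 169.5 shift fs [ 0.049 -0.025  0.732]
rz fs -0.0 pos [ 492.1 -266.8   49. ] rot [ 3.141e+00 -1.000e-03  2.958e+00] q [-0.5   0.53  1.91  0.    0.7  -1.89] clock 17.08 open 0.498 grip 40.8 F [ 0.4 -0.2  0.1]
```

```bash
python3 -m inch '[[0,0,0,0,0,0.3,1],[0,0,0,0,0,0.28,1],[0,0,0,0,0,0.13,1],[0,0,0,0,0,0,1],[0,0,0,0,0,0,1]]' 
python3 -m inch '[[0,0,0,0,0,0,0.45],[0,0,0,0,0,0,0.4],[0,0,0,0,0,0,0.3],[0,0,0,0,0,0,0.2],[0,0,0,0,0,0,0.1],[0,0,0,0,0,-0.3,0],[0,0,0,0,0,-1,0],[0,0,0,0,0,-1,0]]' 
python3 -m inch '[[0,0,0,0,0,-1,0],[0,0,0,0,0,-1,0],[0,0,0,0,0,-1,0],[0,0,0,0,0,-0.4,0],[0,0,0,0,0,0,0],[0,0,0,0,0,0,0]]' 
python3 go.py 649.6 -149 180 186.4
python3 - <<'E'
from h import *
f=grab_frame('wrist'); save(f,'w6')
d=np.nan_to_num(pts(f)); reg=(abs(d[...,0]-490)<60)&(abs(d[...,1]+267)<60)
q=d[reg&(d[...,2]>22)&(d[...,2]<35)]; print(len(q),np.median(q[:,2]),q[:,2].std(),cv2.minEnclosingCircle(q[:,:2].astype('float32')))
E
```

```text
clock: 17.5
eef_pos: [491.6, -267.3, 31.6]
tcp_rot: [3.142, -0.0, 2.957]
contact_force: [0.9, 0.4, -1.0]
opening: 0.5
grasp_force: 40.8
clock: 18.17
eef_pos: [490.8, -266.8, 89.3]
tcp_rot: [3.141, -0.003, 2.957]
contact_force: [1.8, -0.6, -0.4]
opening: 0.999
grasp_force: 0.0
clock: 18.67
eef_pos: [491.7, -267.3, 174.2]
tcp_rot: [-3.141, 0.001, 2.958]
contact_force: [0.3, 0.5, -0.6]
opening: 1.002
grasp_force: 0.0
now yaw 169.45 shift fs [-5.345  5.807 -0.234]
after yaw 186.4 shift fs [-6.805  3.997 -0.234]
rz fs -0.0942 pos [ 491.7 -267.3  174.2] rot [-3.141e+00  1.000e-03  2.958e+00] q [-0.5   0.34  1.85 -0.    0.95 -1.89] clock 18.67 open 1.002 grip 0.0 F [ 0.3  0.5 -0.6]
2087 27.91511527294483 0.8672084285395505 ((490.4570007324219, -267.77996826171875), 21.85462760925293)
```

View pics/w6.png

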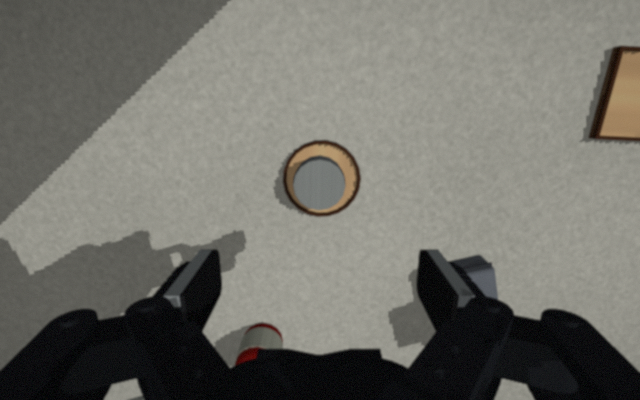

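The wrist view shows the round tin at (320,183) flat inside its tray, top at 28 mm. Now the box.

```bash
python3 -m inch '[[0,0,0,-0.45,0.48,0,0],[0,0,0,-0.89,0.968,0,0],[0,0,0,-0.89,0.968,0,0],[0,0,0,-0.89,0.968,0,0],[0,0,0,-0.89,0.968,0,0],[0,0,0,-0.89,0.968,0,0],[0,0,0,-0.44,0.48,0,0],[0,0,-0.032,0,0,0,0]]' >/dev/null
python3 -m inch '[[0,0,-0.032,0,0,0,0],[0,0,-0.03,0,0,0,0],[0,0,0,0,0,0,0],[0,0,0,0,0,0,0]]' 
python3 st.py; python3 go.py 649.6 -149 57 186.4
```

```text
clock: 19.72
eef_pos: [648.6, -149.2, 172.6]
tcp_rot: [3.141, -0.002, -3.033]
contact_force: [-0.6, -0.2, 0.1]
opening: 1.002
grasp_force: 0.0
box 4163 z 63.9 [ 649.9 -149.2] [48.4 48.1] 6.7 circ [ 649.6 -149.2] 32.8
ltin 3576 z 29.9 [ 649.1 -148.6] [109.4  50.1] 3.6 circ [ 649.2 -148.6] 58.8
now yaw -173.83 shift fs [-0.035  0.009  4.638]
after yaw -173.6 shift fs [-0.035  0.008  4.638]
rz fs -0.0013 pos [ 648.8 -149.3  172.9] rot [ 3.141e+00 -2.000e-03 -3.034e+00] q [-0.23  0.49  1.61 -0.    1.04 -1.91] clock 19.77 open 1.001 grip 0.0 F [ 0.1  0.4 -1.1]
```

```bash
python3 -m inch '[[0,0,-0.0025,-0.02,0,0.4,0],[0,0,0,0,0,0.9,0],[0,0,0,0,0,1,0],[0,0,0,0,0,1,0],[0,0,0,0,0,0.7,0],[0,0,0,0,0,0.3,0],[0,0,0,0,0,0,0],[0,0,0,0,0,0,0]]' 50
python3 go.py 649.7 -149.1 57 186.6
```

```text
clock: 20.43
eef_pos: [650.0, -149.2, 66.5]
tcp_rot: [3.141, -0.0, -3.023]
contact_force: [0.2, -0.1, 0.7]
opening: 0.999
grasp_force: 0.0
now yaw -173.22 shift fs [0.01  0.006 0.381]
after yaw -173.4 shift fs [0.01  0.006 0.381]
rz fs 0.001 pos [ 650.  -149.2   66.5] rot [ 3.141 -0.    -3.023] q [-0.23  0.62  1.66 -0.    0.86 -1.92] clock 20.43 open 0.999 grip 0.0 F [ 0.2 -0.1  0.7]
```

```bash
python3 -m inch '[[0,0,0,0,0,0.25,0],[0,0,0,0,0,0.13,0],[0,0,0,0,0,0,0.2],[0,0,0,0,0,0,0.3],[0,0,0,0,0,0,0.35],[0,0,0,0,0,0,0.4],[0,0,0,0,0,0,0.45],[0,0,0,0,0,0,0.6]]' 50
python3 -m inch '[[0,0,0,0,0,0,0.8],[0,0,0,0,0,0,1],[0,0,0,0,0,0,1],[0,0,0,0,0,0,1]]' 50
python3 go.py 470.7 15.4 57 167
```

```text
clock: 21.1
eef_pos: [650.3, -149.2, 57.7]
tcp_rot: [-3.141, 0.001, -3.023]
contact_force: [-1.0, 0.8, 4.5]
opening: 0.554
grasp_force: 52.0
clock: 21.43
eef_pos: [650.3, -149.2, 57.7]
tcp_rot: [-3.141, 0.001, -3.023]
contact_force: [-1.3, 0.8, 6.1]
opening: 0.554
grasp_force: 51.9
now yaw -173.18 shift fs [6.351 7.389 0.028]
after yaw -193.0 shift fs [8.48  4.798 0.028]
rz fs 0.1101 pos [ 650.3 -149.2   57.7] rot [-3.141e+00  1.000e-03 -3.023e+00] q [-0.23  0.64  1.66  0.    0.84 -1.92] clock 21.43 open 0.554 grip 51.9 F [-1.3  0.8  6.1]
```

Lift 90 mm, go 6.35/7.39, then turn +0.11.

```bash
python3 -m inch '[[0,0,0,0,0,-0.2,1],[0,0,0,0,0,-0.4,1],[0,0,0,0,0,-0.8,1],[0,0,0,0,0,-1,1],[0,0,0,0,0,-1,1],[0,0,0,0,0,-0.2,1],[0,0,0,0,0,0,1]]' 50
python3 -m inch '[[0,0,0,0.41,0.48,0,1],[0,0,0,0.8,0.93,0,1],[0,0,0,0.8,0.93,0,1],[0,0,0,0.8,0.93,0,1],[0,0,0,0.8,0.93,0,1],[0,0,0,0.8,0.93,0,1],[0,0,0,0.8,0.93,0,1],[0,0,0,0.7,0.82,0,1]]' >/dev/null
python3 -m inch '[[0,0,0,0.44,0.51,0,1],[0,0,0.037,0,0,0,1],[0,0,0.037,0,0,0,1],[0,0,0.036,0,0,0,1],[0,0,0,0,0,0,1],[0,0,0,0,0,0,1]]' 
python3 go.py 470.7 15.4 32.2 167
python3 - <<'E'
from h import *
f=grab_frame('wrist'); save(f,'w7')
E
```

```text
clock: 22.02
eef_pos: [651.3, -149.4, 149.7]
tcp_rot: [-3.14, 0.004, -3.023]
contact_force: [0.8, 0.5, -2.1]
opening: 0.555
grasp_force: 51.6
clock: 23.18
eef_pos: [470.3, 15.4, 146.6]
tcp_rot: [-3.141, -0.001, 2.919]
contact_force: [0.2, 0.1, -1.3]
opening: 0.553
grasp_force: 51.7
now yaw 167.22 shift fs [-1.700e-02  3.000e-03  4.576e+00]
after yaw 167.0 shift fs [-1.700e-02  3.000e-03  4.576e+00]
rz fs 0.0012 pos [470.3  15.4 146.6] rot [-3.141e+00 -1.000e-03  2.919e+00] q [ 0.03  0.26  2.05 -0.    0.83 -1.32] clock 23.18 open 0.553 grip 51.7 F [ 0.2  0.1 -1.3]
```

View pics/w7.png

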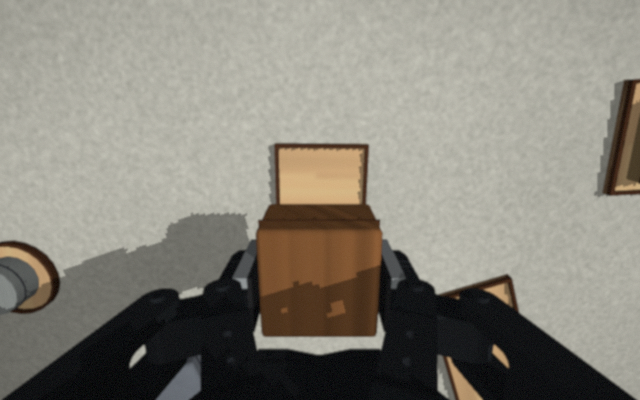

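The box at (320,270) is aligned with the square tray at (322,175). Lowering it 4.55 units, with a check partway.

```bash
python3 -m inch '[[0,0,0,0,0,0.4,1],[0,0,0,0,0,0.9,1],[0,0,0,0,0,1,1],[0,0,0,0,0,0.9,1],[0,0,0,0,0,0.5,1],[0,0,0,0,0,0.2,1],[0,0,0,0,0,0,1],[0,0,0,0,0,0,1]]' 50
python3 go.py 470.7 15.4 32.2 167
```

```text
clock: 23.9
eef_pos: [470.4, 15.4, 49.5]
tcp_rot: [-3.141, -0.0, 2.916]
contact_force: [0.8, 0.5, -1.6]
opening: 0.552
grasp_force: 51.7
now yaw 167.06 shift fs [-0.011  0.002  0.691]
after yaw 167.0 shift fs [-0.011  0.002  0.691]
rz fs 0.0003 pos [470.4  15.4  49.5] rot [-3.141 -0.     2.916] q [ 0.03  0.43  2.1  -0.    0.61 -1.32] clock 23.9 open 0.552 grip 51.7 F [ 0.8  0.5 -1.6]
```

```bash
python3 -m inch '[[0,0,0,0,0,0.3,1],[0,0,0,0,0,0.25,1],[0,0,0,0,0,0.12,1],[0,0,0,0,0,0,1],[0,0,0,0,0,0,1]]' 
python3 -m inch '[[0,0,0,0,0,0,0.4],[0,0,0,0,0,0,0.35],[0,0,0,0,0,0,0.3],[0,0,0,0,0,0,0.2],[0,0,0,0,0,0,0.1],[0,0,0,0,0,-0.3,0],[0,0,0,0,0,-1,0],[0,0,0,0,0,-1,0]]' 
python3 -m inch '[[0,0,0,0,0,-1,0],[0,0,0,0,0,-1,0],[0,0,0,0,0,-1,0],[0,0,0,0,0,-0.4,0],[0,0,0,0,0,0,0],[0,0,0,0,0,0,0]]' 
python3 go.py 649.1 -148.6 180 183.6
python3 - <<'E'
from h import *
f=grab_frame('wrist'); save(f,'w8')
d=np.nan_to_num(pts(f)); reg=(abs(d[...,0]-470)<60)&(abs(d[...,1]-15)<60)
q=d[reg&(d[...,2]>32)&(d[...,2]<45)]; print(len(q),np.median(q[:,2]),q[:,2].std(),cv2.minAreaRect(q[:,:2].astype('float32')))
E
```

```text
clock: 24.32
eef_pos: [470.3, 15.5, 32.8]
tcp_rot: [-3.142, -0.0, 2.915]
contact_force: [-0.1, 0.2, -1.8]
opening: 0.553
grasp_force: 51.7
clock: 24.98
eef_pos: [469.4, 15.5, 90.7]
tcp_rot: [-3.141, -0.003, 2.915]
contact_force: [1.2, 0.8, 0.2]
opening: 1.004
grasp_force: 0.0
clock: 25.48
eef_pos: [470.4, 15.5, 175.5]
tcp_rot: [3.141, 0.001, 2.915]
contact_force: [-0.5, -0.1, -0.6]
opening: 1.002
grasp_force: 0.0
now yaw 167.02 shift fs [-8.44  -4.79  -0.182]
after yaw 183.6 shift fs [-6.723 -6.999 -0.182]
rz fs -0.0921 pos [470.4  15.5 175.5] rot [3.141e+00 1.000e-03 2.915e+00] q [ 0.03  0.21  2.03 -0.    0.9  -1.31] clock 25.48 open 1.002 grip 0.0 F [-0.5 -0.1 -0.6]
3413 37.94691525560313 0.8178644367757751 ((469.91546630859375, 14.940553665161133), (47.957496643066406, 47.750389099121094), 77.02339935302734)
```

View pics/w8.png

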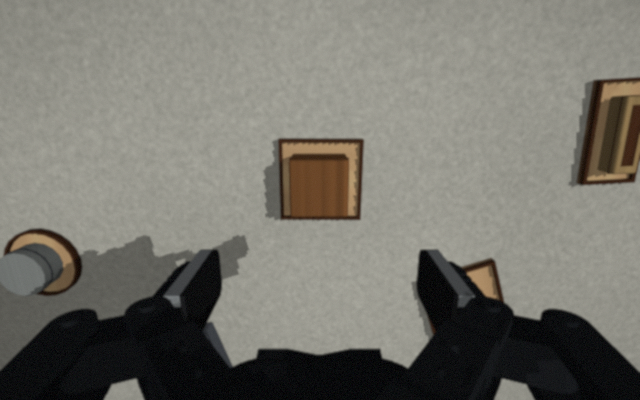

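The wrist view shows the square box at (319,186) flat in its tray, top at 38 mm. The last piece is the long tin.

```bash
python3 -m inch '[[0,0,0,-0.5,-0.28,0,0],[0,0,0,-0.97,-0.55,0,0],[0,0,0,-0.97,-0.55,0,0],[0,0,0,-0.97,-0.55,0,0],[0,0,0,-0.97,-0.55,0,0],[0,0,0,-0.97,-0.55,0,0],[0,0,0,-0.97,-0.55,0,0],[0,0,0,-0.97,-0.55,0,0]]' >/dev/null
python3 -m inch '[[0,0,0,-0.75,-0.43,0,0],[0,0,0,-0.4,-0.23,0,0],[0,0,-0.031,0,0,0,0],[0,0,-0.031,0,0,0,0],[0,0,-0.03,0,0,0,0],[0,0,0,0,0,0,0],[0,0,0,0,0,0,0]]' 
python3 st.py; python3 go.py 649.1 -148.6 28 183.6
```

```text
clock: 26.78
eef_pos: [648.6, -148.5, 174.2]
tcp_rot: [3.141, -0.002, -3.082]
contact_force: [-0.6, 0.5, -0.4]
opening: 1.0
grasp_force: 0.0
ltin 7643 z 29.9 [ 649.3 -148.5] [109.1  50. ] 3.6 circ [ 649.1 -148.4] 58.7
now yaw -176.6 shift fs [-1.700e-02 -4.000e-03  5.858e+00]
after yaw -176.4 shift fs [-1.700e-02 -4.000e-03  5.858e+00]
rz fs -0.0011 pos [ 648.7 -148.5  174.4] rot [ 3.141e+00 -1.000e-03 -3.082e+00] q [-0.23  0.49  1.61  0.    1.04 -1.86] clock 26.83 open 0.999 grip 0.0 F [ 0.   0.2 -0.3]
```

```bash
python3 -m inch '[[0,0,-0.001,-0.01,0,0.4,0],[0,0,0,0,0,0.9,0],[0,0,0,0,0,1,0],[0,0,0,0,0,1,0],[0,0,0,0,0,1,0],[0,0,0,0,0,0.7,0],[0,0,0,0,0,0.3,0],[0,0,0,0,0,0,0]]' 60
python3 -m inch '[[0,0,0,0,0,0,0]]' >/dev/null
python3 go.py 649.2 -148.5 28 183.6
```

```text
clock: 27.5
eef_pos: [647.8, -148.2, 40.3]
tcp_rot: [3.14, -0.004, -3.077]
contact_force: [-1.0, 0.4, 0.2]
opening: 1.004
grasp_force: 0.0
now yaw -176.27 shift fs [0.007 0.003 0.591]
after yaw -176.4 shift fs [0.007 0.003 0.591]
rz fs 0.0007 pos [ 649.4 -148.6   42.8] rot [ 3.141 -0.    -3.077] q [-0.23  0.65  1.67  0.    0.82 -1.86] clock 27.58 open 0.999 grip 0.0 F [0.5 0.8 0.8]
```

```bash
python3 -m inch '[[0,0,0,0,0,0.35,0],[0,0,0,0,0,0.22,0],[0,0,0,0,0,0,0.2],[0,0,0,0,0,0,0.3],[0,0,0,0,0,0,0.35],[0,0,0,0,0,0,0.4],[0,0,0,0,0,0,0.45],[0,0,0,0,0,0,0.6]]' 60
python3 -m inch '[[0,0,0,0,0,0,0.8],[0,0,0,0,0,0,1],[0,0,0,0,0,0,1],[0,0,0,0,0,0,1]]' 60
python3 go.py 658 131.5 34 186.6
```

```text
clock: 28.25
eef_pos: [649.8, -148.6, 29.4]
tcp_rot: [-3.141, 0.001, -3.076]
contact_force: [-1.7, 0.0, 5.3]
opening: 0.573
grasp_force: 63.7
clock: 28.58
eef_pos: [649.8, -148.6, 29.4]
tcp_rot: [-3.141, 0.001, -3.076]
contact_force: [-1.1, 0.8, 6.1]
opening: 0.574
grasp_force: 63.7
now yaw -176.24 shift fs [-1.062 11.16  -0.184]
after yaw -173.4 shift fs [-1.613 11.094 -0.184]
rz fs -0.0158 pos [ 649.8 -148.6   29.4] rot [-3.141e+00  1.000e-03 -3.076e+00] q [-0.23  0.67  1.67  0.    0.79 -1.86] clock 28.58 open 0.574 grip 63.7 F [-1.1  0.8  6.1]
```

```bash
python3 -m inch '[[0,0,0,0,0,-0.2,1],[0,0,0,0,0,-0.4,1],[0,0,0,0,0,-0.8,1],[0,0,0,0,0,-1,1],[0,0,0,0,0,-0.6,1],[0,0,0,0,0,-0.3,1],[0,0,0,0,0,0,1]]' 60
python3 -m inch '[[0,0,0,-0.04,0.4,0,1],[0,0,0,-0.08,0.8,0,1],[0,0,0,-0.1,1,0,1],[0,0,0,-0.1,1,0,1],[0,0,0,-0.1,1,0,1],[0,0,0,-0.1,1,0,1],[0,0,0,-0.1,1,0,1],[0,0,0,-0.1,1,0,1]]' >/dev/null
python3 -m inch '[[0,0,0,-0.1,1,0,1],[0,0,0,-0.1,1,0,1],[0,0,0,-0.1,1,0,1],[0,0,0,-0.06,0.6,0,1],[0,0,0,-0.04,0.36,0,1],[0,0,-0.016,0,0,0,1],[0,0,0,0,0,0,1],[0,0,0,0,0,0,1]]' 
python3 go.py 658 131.5 34 186.6
python3 - <<'E'
from h import *
f=grab_frame('wrist'); save(f,'w9')
E
```

```text
clock: 29.17
eef_pos: [650.5, -148.9, 113.5]
tcp_rot: [-3.141, 0.003, -3.076]
contact_force: [0.2, -0.9, -1.1]
opening: 0.569
grasp_force: 62.8
clock: 30.5
eef_pos: [658.6, 131.2, 110.5]
tcp_rot: [-3.141, -0.001, -3.027]
contact_force: [0.4, -0.9, -1.1]
opening: 0.569
grasp_force: 62.8
now yaw -173.43 shift fs [0.022 0.016 3.059]
after yaw -173.4 shift fs [0.022 0.016 3.059]
rz fs -0.0002 pos [658.6 131.2 110.5] rot [-3.141e+00 -1.000e-03 -3.027e+00] q [ 0.19  0.57  1.63 -0.    0.94 -1.49] clock 30.5 open 0.569 grip 62.8 F [ 0.4 -0.9 -1.1]
```

View pics/w9.png

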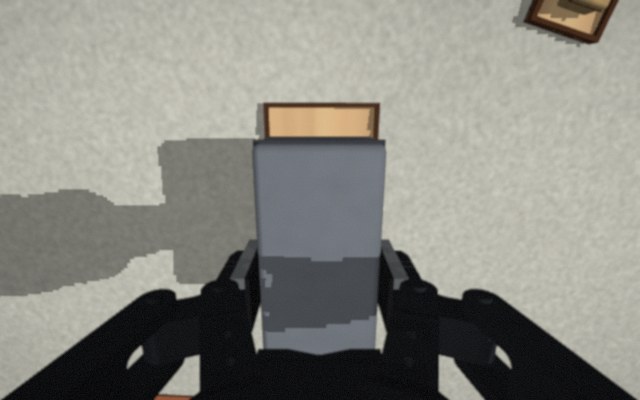

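The long tin at (320,240) is aligned with the long tray, whose far end shows at (321,120). Lowering.

```bash
python3 -m inch '[[0,0,0,0,0,0.4,1],[0,0,0,0,0,0.8,1],[0,0,0,0,0,0.7,1],[0,0,0,0,0,0.4,1],[0,0,0,0,0,0.2,1],[0,0,0,0,0,0,1],[0,0,0,0,0,0,1]]' 60
python3 go.py 658 131.5 33.6 186.6
```

```text
clock: 31.13
eef_pos: [659.2, 131.5, 48.7]
tcp_rot: [-3.142, 0.0, -3.026]
contact_force: [0.0, -0.3, -0.9]
opening: 0.572
grasp_force: 62.8
now yaw -173.39 shift fs [0.048 0.007 0.604]
after yaw -173.4 shift fs [0.048 0.007 0.604]
rz fs 0.0001 pos [659.2 131.5  48.7] rot [-3.142  0.    -3.026] q [ 0.19  0.65  1.65 -0.    0.83 -1.49] clock 31.13 open 0.572 grip 62.8 F [ 0.  -0.3 -0.9]
```

```bash
python3 -m inch '[[0,0,0,0.03,0,0.25,1],[0,0,0,0,0,0.22,1],[0,0,0,0,0,0.13,1],[0,0,0,0,0,0,1],[0,0,0,0,0,0,1]]' 
python3 -m inch '[[0,0,0,0,0,0,0.4],[0,0,0,0,0,0,0.35],[0,0,0,0,0,0,0.3],[0,0,0,0,0,0,0.2],[0,0,0,0,0,0,0.1],[0,0,0,0,0,-0.3,0],[0,0,0,0,0,-1,0],[0,0,0,0,0,-1,0]]' 
python3 -m inch '[[0,0,0,0,0,-1,0],[0,0,0,0,0,-1,0],[0,0,0,0,0,-1,0],[0,0,0,0,0,-1,0],[0,0,0,0,0,-0.4,0],[0,0,0,0,0,0,0],[0,0,0,0,0,0,0],[0,0,0,0,0,0,0]]'
python3 - <<'E'
from h import *
f=grab_frame('wrist')
d=np.nan_to_num(pts(f)); reg=(abs(d[...,0]-658)<90)&(abs(d[...,1]-131)<60)
q=d[reg&(d[...,2]>28)&(d[...,2]<42)]; print(len(q),np.median(q[:,2]),q[:,2].std(),cv2.minAreaRect(q[:,:2].astype('float32')))
save(grab_frame('scene'),'sc9')
save(f,'w10')
E
```

```text
clock: 31.55
eef_pos: [658.3, 131.6, 33.6]
tcp_rot: [-3.142, 0.0, -3.026]
contact_force: [0.3, 0.1, -1.5]
opening: 0.57
grasp_force: 62.9
clock: 32.22
eef_pos: [657.3, 131.4, 91.0]
tcp_rot: [-3.141, -0.003, -3.026]
contact_force: [0.6, 0.2, 0.4]
opening: 1.001
grasp_force: 0.0
clock: 32.88
eef_pos: [657.3, 131.4, 199.5]
tcp_rot: [-3.141, -0.002, -3.026]
contact_force: [-0.6, -0.4, -0.4]
opening: 0.999
grasp_force: 0.0
6663 33.884790248435365 0.8150186579453479 ((657.8026733398438, 130.8032989501953), (109.24406433105469, 50.03611373901367), 6.5070271492004395)
```

View pics/w10.png

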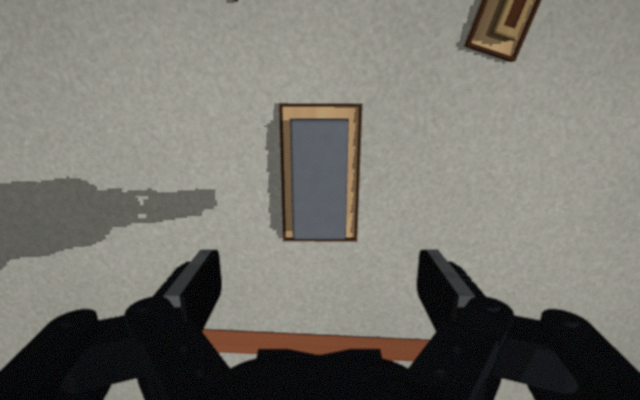

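View pics/sc9.png

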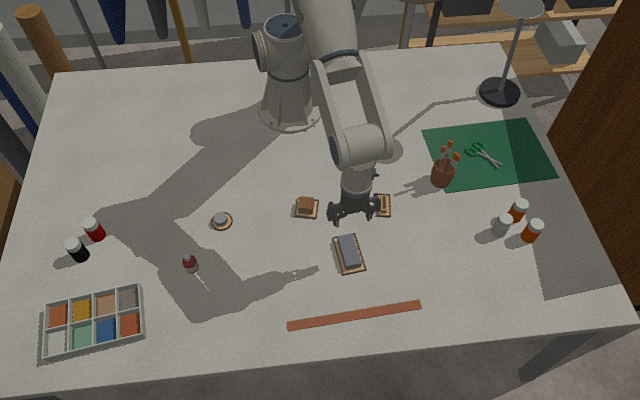

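In the wrist view the long tin lies flat in its tray at (320,180). The scene view shows the other pieces in their trays, with the bottle at (190,262) and the pot at (443,173) where they were.

```bash
python3 -c "
from rig import r; print(r.sign_off())"
```

```text
the job is handed in; nothing more can be done
None
```

The job is handed in: all four pieces were taken from the top down and lie flat in their own trays, the bottle and pot were left alone, and it took about 33 s of robot time.

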